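# Start the portable hob under the saucepan

## Task

Start the portable hob under the covered saucepan, pressing only with the fingertips, kept closed, in this order: first switch it on at the rocker by pressing its raised far end fully down, then push in the long bar-shaped lock key until it stays down, and last press the round start key fully in and let it spring back. Do not press the small square key, do not press any key before its turn, and leave the saucepan, the jar, the cutter ring and the tart beside the hob standing where they are: nothing is to be gripped or lifted.

Things in the scene. Friction and masses are not known exactly. Their poses are not given: they have to be found in the camera images.
- hob: portable induction hob, a flat white box 260 x 260 mm with a black plate on top (51 mm above the table), fixed to the table; origin under its centre at table height. z up, x from the control edge (the edge towards the robot) to the back, y to the left as seen from the control edge.
- panel (a point): middle of the hob's control panel, a grey strip along its front edge, 48 mm above the table, axes as the hob's. Four white controls (rocker, bar, round and square key) stand in a row along y through this point, at y = -87, -29, 29 and 87 mm; which control has which place changes from run to run.
- rocker_far (a point): where to press the rocker: on top of its far end (towards the saucepan), 16 mm beyond its middle. The rocker is a shallow V-shaped paddle 42 mm long (along the hob's x), 22 mm wide, hinged across its middle 56 mm above the table. Off: near half level, far half slopes up, this point 66 mm above the table. On: far half level, this point 60 mm above the table. Its axes turn with the rocker.
- rocker (a joint): rocker angle (rad): 0 = off (far end up), 0.4 = fully on (far end down, end stop). It has no spring: it resists with about 2 N at the far end and stays where it is left.
- bar_key_top (a point): the bar key, a long key 14 mm (along the hob's x) by 40 mm (along y). Centre of the key's top face, 60 mm above the table when up (12 mm above the control panel, 9 mm above its own bezel); goes down with the key. z up, x and y as the hob's.
- bar_key (a joint): press depth of the bar key (m). Travel 6 mm: joint 0 = up, 0.006 = fully in (positive = pressed down). It has no spring: it resists with about 2.5 N and stays where it is left.
- round_key_top (a point): the round key, 28 mm in diameter. Centre of the key's top face, 60 mm above the table when up (12 mm above the control panel, 9 mm above its own bezel); goes down with the key. z up, x and y as the hob's.
- round_key (a joint): press depth of the round key (m). Travel 6 mm: joint 0 = up, 0.006 = fully in (positive = pressed down). Spring: starts to move at 1.5 N, fully in at 5 N, comes back up when released.
- square_key_top (a point): the small square key, 18 x 18 mm, not to be pressed. Centre of the key's top face, 60 mm above the table when up (12 mm above the control panel, 9 mm above its own bezel); goes down with the key. z up, x and y as the hob's.
- square_key (a joint): press depth of the square key (m). Travel 6 mm: joint 0 = up, 0.006 = fully in (positive = pressed down). Spring as in the round key.
- saucepan: covered steel saucepan, loose, standing on the hob's plate, 148 mm in diameter (lid 154 mm), 79 mm high to the top of its lid knob (130 mm above the table), with a black handle along its +x that reaches 193 mm from its centre and points to the back of the hob; origin at the centre of its underside, z up.
- jar: small open glass jar with a little red icing, loose on the table to the right of the hob, 72 mm in diameter, 76 mm high; origin at the centre of its underside, z up.
- cutter: round plain tin cutter ring, loose on the table in front of the hob's controls, 60 mm in diameter, 34 mm high; origin at the centre of its underside, z up.
- tart: baked lattice tart, loose on the bare table to the right of the hob, 95 mm in diameter, 24 mm high; origin at the centre of its underside, z up.

How it is judged:
By the outcome, as a careful person would: the job done as asked, in the order asked, and still so for the second after the job is handed in, with the robot touching nothing.
It also fails if it takes over 48 s, if anything falls off the work surface, if the arm or the gripper's body presses on something with over 40 N, if the wrist force passes 120 N, or if a joint passes its speed limit or range.

## Robot

A 6-joint arm with a two-finger parallel gripper is mounted at the origin on a cart in front of the work surface, level with it; the furniture and walls round the work are solid. World frame = base frame: x ahead of the robot, y to its left, z up, the work surface at z = 0. Lengths are in m, angles in rad, forces in N, time in s.
With the tool pointing down it reaches from about 0.35 to 0.975 m from the base axis. Payload 4.9 kg.
Tool frame: the origin (TCP) lies at the very end of the fingers, on their centre line; the grasp point (between the pads) lies 19 mm behind it; z points along the fingers, y is the line along which they close (so a half turn about z gives the same grasp; the last joint's range is limited). The gripper opens to 85 mm and grips with 20 to 120 N. Pads are 22 mm wide; open, the fingers measure 114 mm over their backs; the gripper's body (76 mm by 85 mm) begins 54 mm behind the grasp point. The pads swing forward as they close: fully open they stand 13 mm farther back than shut.
Start: joints at [-1.3, 0.053, 1.613, -0, 1.476, -0.119], TCP at [0.237, -0.578, 0.231] pointing down, gripper open.
Joint ranges: [-3.01, 3.01], [-1.01, 2.22], [0.06, 2.58], [-1.02, 4.17], [0.09, 2.62], [-3.14, 3.14]. Speed limits (rad/s): [2.57, 2.57, 3.14, 3.14, 3.14, 3.14].

## Interface

Orientations are given as a unit quaternion [w, x, y, z].
In Python, from plant import * gives the robot as it stands.
- The arm moves only by the tool jog_arm, never from a script. Its argument "moves" is a list that holds one entry, the list of rows, each a list of 7 numbers: the finger opening in cm, from 0 to 8.54, then the shift along the tool's x, y, z in cm, then the turn, a rotation vector about the tool's x, y, z in rad. A call has 1 to 20 rows; each row shifts and turns the commanded pose from where the row before left it, along the tool's axes as they then stand; what a row does not reach is not made up. A row lasts 1/12 s, in which the tool goes at most 41.7 mm and 7.16 degrees, less where a joint would pass 70% of its speed; a pose out of reach is approached as far as the arm can. A call is refused whole if a number of a shift passes 4.17 or a number of a turn 0.125, either way. A call with a gripper value outside its range is refused whole. The fingers move at their own pace and stop on an object; the grip force is fixed at half the most. Time passes only in rows, so rows that do not move let the fingers close. It gives the time, the measured TCP pose, the force, the opening and the grip force at its end, in the units of the state.
- state(): the state, without advancing time (a new reading comes with each control period).
- grab_frame(name): name is "scene" or "top" or "wrist"; returns a dict with "color" (480x640x3 uint8, blue, green, red), "depth" (480x640 float32, m along the optical axis (not along the pixel's ray), 0 where there is no reading), "fx", "fy", "cx", "cy" (pixels), "k1" (the pictures are not rectified: a ray, as slopes to the right and down, at radius r is drawn at 1 + k1 r^2 times it, then the intrinsics apply), "R" (3x3) and "t" (3): a world point X has camera coordinates R X + t. Camera axes: x right, y down, z forward; pixel columns grow to the right and rows downward; lengths in m; the calibration is good to about 2 mm. A picture is of the moment at which its call begins.
- job_done(): hands the job in; it is judged then, once.
Trained networks look in a picture, given as the dict that the camera call returned (one of the last four; its "shot" number tells which), for a name from the list of things; names that differ only in an ending like _2 or _b are one class to them, and where a whole thing is asked for, a point or a joint stands for the part that bears it (a point fixed in the world has none). Each returns a list of dicts, best first, with "p" (0 to 1); they miss things now and then, are a little off and sometimes report something else, mostly with a low value. They report only what shows in the picture. A call takes as long as a camera call.
- recognise(name, picture): "rect" ([centre column, centre row, width, height] in pixels, round what is visible of it).
- regions_of(name, picture): "pixels" (480x640 bool, what is visible of it) and "rect" ([centre column, centre row, width, height] in pixels, round what is visible of it).
The state is a dict: "time": time; "joint_pos": joint angles; "joint_vel": joint speeds; "joint_efforts": joint torques, N m; "tool_pos": TCP position; "tool_rot": TCP orientation; "contact_force": force on the tool from outside, world axes, zero at the start; "ft_torque": the same for the moment, N m; "gripper_width": opening from 0.0 (shut) to 1.0 (fully open); "grasp_force": force on a finger pad.
Only numpy, scipy, OpenCV 4.12 (cv2) and the standard library are available. Lean on these libraries where they do the work, as an engineer would, in place of code of your own. Each camera call takes 0.05 s, during which the arm holds its last target. There are 200 camera calls.

## Working session

There is one attempt and no reset: what is moved stays moved. The work goes in short steps, Python scripts to look and compute and a tool call to move; the robot and the scene stay as the last step left them, time stands still between calls to the robot, and variables do not carry over. Pictures are saved under pics/ and viewed, at most 10 in all, crops included, and the job is handed in when it is done.

Besides the shell and the picture viewer there is one more tool, called after "Call:" by a JSON object that holds its "op" and its "data". jog_arm: Moves the arm, as the interface text tells. Its arguments: {"type":"object","properties":{"moves":{"type":"array"}},"required":["moves"]}

```bash
mkdir -p pics; cat > h.py <<'E'
from plant import *
import numpy as np, cv2
def world(f,u,v,z=None):
    u=np.atleast_1d(u).astype(float);v=np.atleast_1d(v).astype(float)
    a=(u-f["cx"])/f["fx"];b=(v-f["cy"])/f["fy"];x,y=a.copy(),b.copy()
    for _ in range(20):
        s=1+f["k1"]*(x*x+y*y);x,y=a/s,b/s
    R=np.array(f["R"]);t=np.array(f["t"]);d=np.stack([x,y,np.ones_like(x)],1)@R;c=-R.T@t
    if z is None:
        D=f["depth"][v.astype(int),u.astype(int)];return c+d*D[:,None]
    return c+d*((z-c[2])/d[:,2])[:,None]
E
python3 - <<'E'
from h import *
for n in ("top","scene"):
    f=grab_frame(n);cv2.imwrite(f"pics/{n}0.png",f["color"])
    R=np.array(f["R"]);print(n,-R.T@np.array(f["t"]),R[2])
    for k in ("rocker_far","bar_key_top","round_key_top","square_key_top","hob","saucepan","cutter","jar","tart"):
        for r in regions_of(k,f)[:2]:
            m=r["pixels"];v,u=np.nonzero(m)
            if len(u)==0: continue
            ok=f["depth"][v,u]>0
            P=world(f,u[ok],v[ok])
            print(k,round(r["p"],2),np.round(r["rect"]),len(u),np.round(np.median(P,0),3),"zmax",np.round(np.percentile(P[:,2],95),3),"bb",np.round(np.percentile(P,[2,98],axis=0)[:,:2].ravel(),3))
print(state())
E
```

```text
top [ 0.5029573  -0.34632813  0.92757679] [ 0.0536918   0.00733289 -0.99853063]
rocker_far 0.55 [248. 223.  24.  27.] 342 [ 0.571 -0.208  0.061] zmax 0.067 bb [ 0.552 -0.227  0.589 -0.189]
bar_key_top 0.79 [278. 242.  19.  21.] 208 [ 0.54  -0.255  0.06 ] zmax 0.062 bb [ 0.523 -0.269  0.555 -0.24 ]
round_key_top 0.62 [335. 277.  17.  17.] 238 [ 0.479 -0.353  0.06 ] zmax 0.063 bb [ 0.466 -0.366  0.493 -0.341]
square_key_top 0.43 [305. 259.  10.  13.] 117 [ 0.509 -0.304  0.06 ] zmax 0.062 bb [ 0.5   -0.314  0.519 -0.295]
hob 0.56 [322. 207. 205. 206.] 14171 [ 0.575 -0.31   0.05 ] zmax 0.053 bb [ 0.454 -0.478  0.752 -0.181]
saucepan 0.72 [365. 155. 136. 124.] 7772 [ 0.651 -0.365  0.11 ] zmax 0.114 bb [ 0.58  -0.482  0.756 -0.293]
saucepan 0.25 [248. 221.  25.  24.] 347 [ 0.569 -0.207  0.061] zmax 0.067 bb [ 0.551 -0.226  0.589 -0.189]
cutter 0.77 [294. 313.  30.  28.] 115 [ 0.407 -0.27   0.031] zmax 0.035 bb [ 0.401 -0.299  0.439 -0.256]
cutter 0.39 [335. 278.  15.  17.] 200 [ 0.478 -0.353  0.06 ] zmax 0.063 bb [ 0.466 -0.364  0.49  -0.341]
jar 0.78 [388. 310.  49.  50.] 1597 [ 0.427 -0.
[... 1758 characters left out ...]
0, 'joint_pos': array([-1.29997674e+00,  5.27041697e-02,  1.61289164e+00,  1.65314370e-05,
        1.47597344e+00, -1.18999006e-01]), 'joint_vel': array([ 0.00158687, -0.00037143,  0.00133747,  0.00171916,  0.00122583,
        0.00090847]), 'joint_efforts': array([ 2.32792692e-03, -3.93691349e+01, -3.70472717e+01,  1.17443901e-04,
        5.51068115e-04, -8.35785585e-06]), 'tool_pos': array([ 0.23751617, -0.57810202,  0.23130599]), 'tool_rot': array([1.10439281e-05, 9.81065392e-01, 1.93676784e-01, 9.09232238e-06]), 'contact_force': array([-0.82797345,  0.57153212, -0.12923758]), 'ft_torque': array([0.04922821, 0.04593954, 0.01790754]), 'grasp_force': 0.0, 'gripper_width': 1.0000492014683626}
```

```bash
python3 - <<'E'
from h import *
f=grab_frame("top")
cv2.imwrite("pics/crop.png",cv2.resize(f["color"][110:350,210:480],None,fx=2.5,fy=2.5,interpolation=cv2.INTER_CUBIC)[:600,:700])
# depth-based cloud near the panel
v,u=np.mgrid[0:480,0:640];v=v.ravel();u=u.ravel();ok=f["depth"][v,u]>0
P=world(f,u[ok],v[ok])
ex=np.array([.845,-.53]);ex/=np.linalg.norm(ex);ey=np.array([-ex[1],ex[0]])
pts={}
for k,c in dict(rocker=(.569,-.207),bar=(.54,-.255),sq=(.509,-.304),rnd=(.479,-.353)).items():
    d=P[:,:2]-c
    m=(abs(d@ey)<27)&(abs(d@ey)<.027)&(abs(d@ex)<.03)&(P[:,2]>.0555)&(P[:,2]<.075)
    q=P[m,:2];r=cv2.minAreaRect((q*1000).astype(np.float32))
    print(k,m.sum(),np.round(r[0],1),np.round(r[1],1),round(r[2],1),"zmax",P[m,2].max().round(4));pts[k]=np.array(r[0])/1000
A=[];b=[]
L=dict(rocker=.087,bar=.029,sq=-.029,rnd=-.087)
Q=np.array([pts[k] for k in L]);y=np.array(list(L.values()))
e=(y@(Q-Q.mean(0)))/(y@y);print("mid",Q.mean(0),"ey",e,"len",np.hypot(*e),"hob yaw",np.degrees(np.arctan2(e[1],e[0]))-90)
print("resid mm",1000*(Q-Q.mean(0)-np.outer(y,e)))
m=(P[:,2]>.043)&(P[:,2]<.0535)&(np.hypot(*(P[:,:2]-[.62,-.335]).T)<.2)
print("hob rect",cv2.minAreaRect((P[m,:2]*1000).astype(np.float32)))
m=(P[:,2]>.095)&(P[:,2]<.118)&(np.hypot(*(P[:,:2]-[.64,-.35]).T)<.1)
print("lid",cv2.minEnclosingCircle((P[m,:2]*1000).astype(np.float32)))
E
```

```text
rocker 345 [ 570.5 -207.1] [22.3 42.9] 41.4 zmax 0.069
bar 199 [ 539.7 -254.7] [39.8 14.1] 41.3 zmax 0.0645
sq 117 [ 509.5 -304.1] [17.7 17.8] 45.1 zmax 0.0638
rnd 209 [ 479.4 -353.6] [26.7 25. ] 0.8 zmax 0.0648
mid [ 0.52478288 -0.27988516] ey [0.52308071 0.8430491 ] len 0.9921417256403868 hob yaw -31.818067789286125
resid mm [[ 0.20513611 -0.56440277]
 [-0.24310913  0.71855316]
 [-0.12919006  0.25610199]
 [ 0.16716309 -0.41025238]]
hob rect ((590.1432495117188, -352.8587341308594), (311.414306640625, 257.6470642089844), 58.06138610839844)
lid ((651.257568359375, -364.3406677246094), 81.603515625)
```

View pics/crop.png

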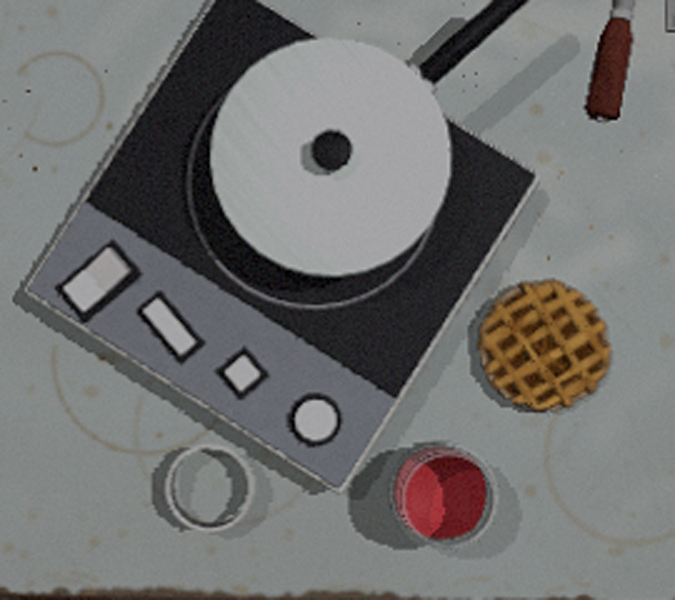

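The top view shows, left to right: the rocker (crop 97,280), bar (170,325), square (242,372) and round (315,418). The sizes and spacing match what was given. First I'll close the fingers and turn to line up with the hob.

Call:
{"op": "jog_arm", "data": {"moves": [[[0, 0, 0, 0, 0, 0, 0.105], [0, 0, 0, 0, 0, 0, 0.105], [0, 0, 0, 0, 0, 0, 0.105], [0, 0, 0, 0, 0, 0, 0.105], [0, 0, 0, 0, 0, 0, 0.105], [0, 0, 0, 0, 0, 0, 0.105], [0, 0, 0, 0, 0, 0, 0.105], [0, 0, 0, 0, 0, 0, 0.105], [0, 0, 0, 0, 0, 0, 0.105], [0, 0, 0, 0, 0, 0, 0]]]}}

```text
time: 1.88
tool_pos: [0.2375, -0.5781, 0.2313]
tool_rot: [-0.0, 0.961, -0.275, -0.0]
contact_force: [-0.3, -0.0, -0.5]
gripper_width: 0.001
grasp_force: 0.0
```

Call:
{"op": "jog_arm", "data": {"moves": [[[0, 0.8, -3.5, 0.6, 0, 0, 0], [0, 0.8, -3.5, 0.6, 0, 0, 0], [0, 0.8, -3.5, 0.6, 0, 0, 0], [0, 0.8, -3.5, 0.6, 0, 0, 0], [0, 0.8, -3.5, 0.6, 0, 0, 0], [0, 0.8, -3.5, 0.6, 0, 0, 0], [0, 0.8, -3.5, 0.6, 0, 0, 0], [0, 0.8, -3.5, 0.6, 0, 0, 0], [0, 0.8, -3.5, 0.6, 0, 0, 0], [0, 0.8, -3.5, 0.6, 0, 0, 0], [0, 0.8, -3.5, 0.6, 0, 0, 0], [0, 0.8, -3.5, 0.6, 0, 0, 0], [0, 0.8, -3.5, 0.6, 0, 0, 0], [0, 0, -3.5, 0.6, 0, 0, 0], [0, 0, 0, 0, 0, 0, 0], [0, 0, 0, 0, 0, 0, 0]]]}}

```text
time: 3.22
tool_pos: [0.5846, -0.2149, 0.1466]
tool_rot: [0.0, 0.962, -0.271, -0.001]
contact_force: [-1.0, -0.1, 0.1]
gripper_width: -0.0
grasp_force: 0.0
```

```bash
cat >> h.py <<'E'
T=dict(rocker=(.584,-.2155,.066),bar=(.5397,-.2549,.060),rnd=(.4793,-.3533,.060))
def togo(k):
    from scipy.spatial.transform import Rotation as Ro
    s=state();w,x,y,z=s["tool_rot"];R=Ro.from_quat([x,y,z,w]).as_matrix()
    print(k,"t",s["time"],"tool cm to go",np.round(100*R.T@(np.array(T[k])-s["tool_pos"]),2),"pos",s["tool_pos"].round(4),"F",np.round(s["contact_force"],1),"w",round(float(s["gripper_width"]),3),"Z",R[:,2].round(4),"yaw",np.degrees(np.arctan2(R[1,0],R[0,0])).round(2))
E
python3 - <<'E'
from h import *
togo("rocker")
for n in ("wrist","scene"):
    f=grab_frame(n);c=f["color"]
    if n=="scene": c=cv2.resize(c[120:340,200:480],None,fx=2.5,fy=2.5)
    cv2.imwrite(f"pics/{n}1.png",c)
E
```

```text
rocker t 3.2167 tool cm to go [-0.01  0.08  8.06] pos [ 0.5846 -0.2149  0.1466] F [-1.  -0.1  0.1] w -0.0 Z [-1.3e-03  3.0e-04 -1.0e+00] yaw -31.5
```

View pics/scene1.png

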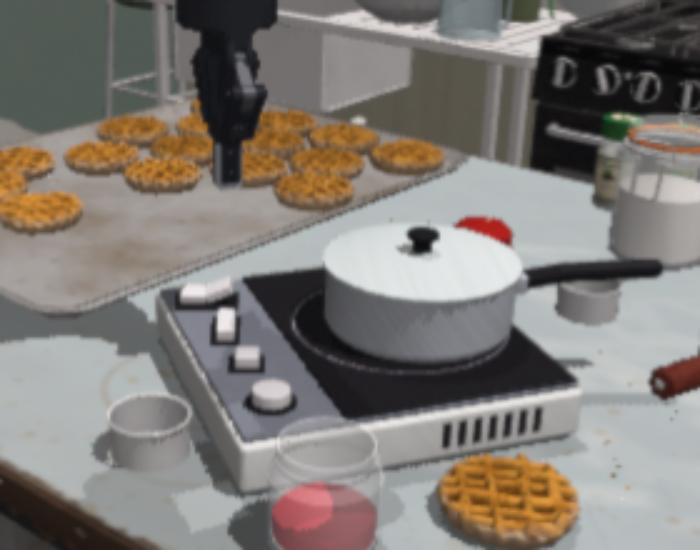

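View pics/wrist1.png

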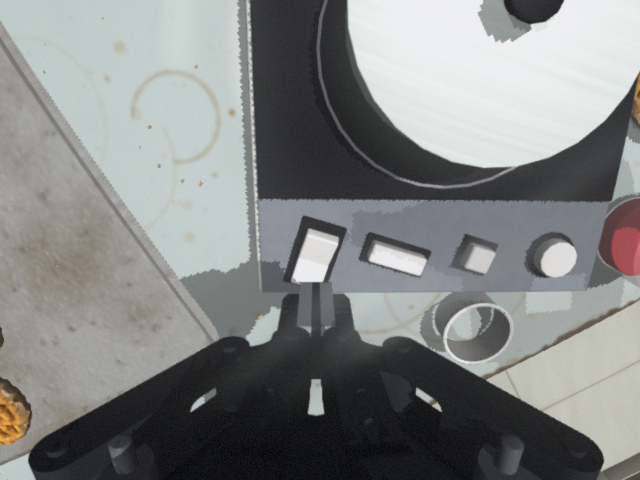

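The scene view shows the rocker's far half raised and the fingers shut above it. The wrist view shows the keys turned about 17° from the hob's edges, with the bar running from (365,240) to (430,270). The rectangle fits agree at 41° against 58°. I'll align the tool with the keys and put the press point along the rocker's own axis.

Call:
{"op": "jog_arm", "data": {"moves": [[[0, 0, 0, 0, 0, 0, 0.1], [0, 0, 0, 0, 0, 0, 0.1], [0, 0, 0, 0, 0, 0, 0.1], [0, 0.1, 0.5, 2, 0, 0, 0], [0, 0, 0, 2, 0, 0, 0], [0, 0, 0, 2, 0, 0, 0], [0, 0, 0, 0.5, 0, 0, 0], [0, 0, 0, 0, 0, 0, 0]]]}}

```text
time: 3.98
tool_pos: [0.5791, -0.2212, 0.0805]
tool_rot: [-0.0, 0.91, -0.415, -0.002]
contact_force: [-1.3, 0.1, -0.1]
gripper_width: -0.001
grasp_force: 0.0
```

```bash
sed -i 's/rocker=(.584,-.2155,.066)/rocker=(.5811,-.2191,.060)/' h.py
python3 - <<'E'
from h import *
togo("rocker")
f=grab_frame("wrist");cv2.imwrite("pics/w2.png",f["color"])
# raised end: where z is highest, about the rocker's middle, along its own axis
g=grab_frame("scene");r=[q for q in regions_of("rocker_far",f)][:1]
for q in r:
    v,u=np.nonzero(q["pixels"]);ok=f["depth"][v,u]>0;P=world(f,u[ok],v[ok]);a=(P[:,:2]-[.5705,-.2071])@[.661,-.75]
    print(q["p"],q["rect"],[(lo,P[(a>lo)&(a<lo+.006),2].mean().round(4)) for lo in np.arange(-.024,.024,.006)])
E
```

```text
rocker t 3.9833 tool cm to go [-0.02 -0.29  2.05] pos [ 0.5791 -0.2212  0.0805] F [-1.3  0.1 -0.1] w -0.001 Z [-0.0034  0.0016 -1.    ] yaw -49.08
0.89 [305.8, 285.8, 46.9, 18.2] [(np.float64(-0.024), np.float64(nan)), (np.float64(-0.018000000000000002), np.float64(nan)), (np.float64(-0.012000000000000004), np.float64(nan)), (np.float64(-0.006000000000000005), np.float64(nan)), (np.float64(-6.938893903907228e-18), np.float64(nan)), (np.float64(0.0059999999999999915), np.float64(0.0665)), (np.float64(0.01199999999999999), np.float64(0.0669)), (np.float64(0.017999999999999988), np.float64(0.0639))]<stdin>:8: RuntimeWarning: Mean of empty slice.
  ret = ret.dtype.type(ret / rcount)
```

View pics/w2.png

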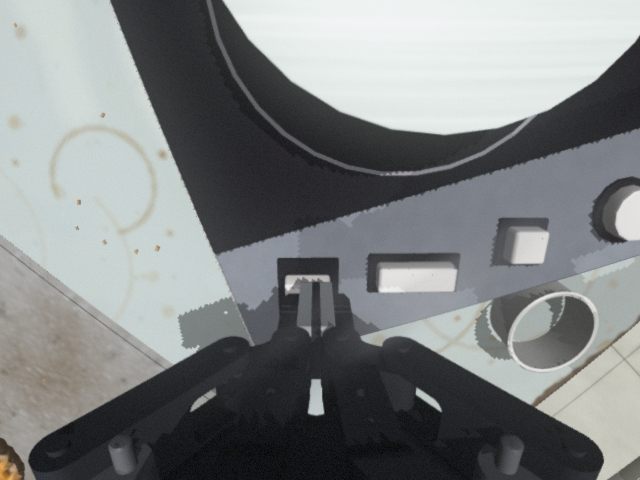

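Call:
{"op": "jog_arm", "data": {"moves": [[[0, 0, -0.3, 0.5, 0, 0, 0], [0, 0, 0, 0.4, 0, 0, 0], [0, 0, 0, 0.3, 0, 0, 0], [0, 0, 0, 0.2, 0, 0, 0], [0, 0, 0, 0.2, 0, 0, 0], [0, 0, 0, 0.2, 0, 0, 0], [0, 0, 0, 0.1, 0, 0, 0], [0, 0, 0, 0, 0, 0, 0], [0, 0, 0, 0, 0, 0, 0]]]}}

```text
time: 4.88
tool_pos: [0.5837, -0.2187, 0.0637]
tool_rot: [-0.0, 0.91, -0.415, 0.0]
contact_force: [1.5, -1.4, 1.9]
gripper_width: -0.003
grasp_force: 1.1
```

Call:
{"op": "jog_arm", "data": {"moves": [[[0, 0, 0, 0.1, 0, 0, 0], [0, 0, 0, 0, 0, 0, 0], [0, 0, 0, 0, 0, 0, 0]]]}}

```text
time: 5.13
tool_pos: [0.5832, -0.2184, 0.0622]
tool_rot: [-0.0, 0.91, -0.415, -0.0]
contact_force: [1.2, -0.9, 1.6]
gripper_width: -0.002
grasp_force: 1.0
```

Call:
{"op": "jog_arm", "data": {"moves": [[[0, 0, 0, 0.1, 0, 0, 0], [0, 0, 0, 0.1, 0, 0, 0], [0, 0, 0, 0, 0, 0, 0], [0, 0, 0, 0, 0, 0, 0]]]}}

```text
time: 5.47
tool_pos: [0.583, -0.2184, 0.0599]
tool_rot: [-0.0, 0.91, -0.415, -0.0]
contact_force: [1.4, -0.4, 1.6]
gripper_width: -0.001
grasp_force: 0.8
```

Call:
{"op": "jog_arm", "data": {"moves": [[[0, 0, 0, 0.1, 0, 0, 0], [0, 0, 0, 0, 0, 0, 0], [0, 0, 0, 0, 0, 0, 0]]]}}

```text
time: 5.72
tool_pos: [0.5831, -0.2184, 0.0597]
tool_rot: [-0.0, 0.91, -0.415, -0.0]
contact_force: [-1.4, 0.1, 5.4]
gripper_width: -0.0
grasp_force: 2.6
```

Call:
{"op": "jog_arm", "data": {"moves": [[[0, 0, 0, 0.15, 0, 0, 0], [0, 0, 0, 0, 0, 0, 0], [0, 0, 0, 0, 0, 0, 0]]]}}

```text
time: 5.97
tool_pos: [0.5832, -0.2184, 0.0596]
tool_rot: [-0.0, 0.91, -0.415, -0.001]
contact_force: [-3.1, 1.7, 12.3]
gripper_width: 0.002
grasp_force: 5.9
```

Call:
{"op": "jog_arm", "data": {"moves": [[[0, 0, 0, -1, 0, 0, 0], [0, 0, 0, -1.5, 0, 0, 0], [0, 0, 0, -1.5, 0, 0, 0], [0, 0, 2, 0, 0, 0, 0], [0, 0, 2, 0, 0, 0, 0], [0, 0, 1.6, 0, 0, 0, 0], [0, 0, 0, 0, 0, 0, 0], [0, 0, 0, 0, 0, 0, 0]]]}}

```text
time: 6.63
tool_pos: [0.5402, -0.2551, 0.0971]
tool_rot: [-0.0, 0.91, -0.415, -0.001]
contact_force: [-0.3, -0.1, -0.5]
gripper_width: -0.002
grasp_force: 0.0
```

```bash
python3 - <<'E'
from h import *
togo("bar")
f=grab_frame("wrist");cv2.imwrite("pics/w3.png",f["color"])
v,u=np.mgrid[150:330,150:640];v=v.ravel();u=u.ravel();ok=f["depth"][v,u]>0;P=world(f,u[ok],v[ok])
d=P[:,:2]-[.5705,-.2071];a=d@[.661,-.75];b=d@[.75,.661];m=(abs(b)<.007)&(P[:,2]<.08)
print([(round(lo,3),m[(a>lo)&(a<lo+.006)].sum(),P[m&(a>lo)&(a<lo+.006),2].mean().round(4)) for lo in np.arange(-.024,.024,.006)])
E
```

```text
bar t 6.6333 tool cm to go [-0.04  0.03  3.71] pos [ 0.5402 -0.2551  0.0971] F [-0.3 -0.1 -0.5] w -0.002 Z [-0.0012  0.0014 -1.    ] yaw -49.07
[(np.float64(-0.024), np.int64(66), np.float64(0.0675)), (np.float64(-0.018), np.int64(302), np.float64(0.0661)), (np.float64(-0.012), np.int64(283), np.float64(0.0635)), (np.float64(-0.006), np.int64(279), np.float64(0.0611)), (np.float64(-0.0), np.int64(249), np.float64(0.0602)), (np.float64(0.006), np.int64(243), np.float64(0.0602)), (np.float64(0.012), np.int64(249), np.float64(0.0603)), (np.float64(0.018), np.int64(448), np.float64(0.0539))]
```

View pics/w3.png

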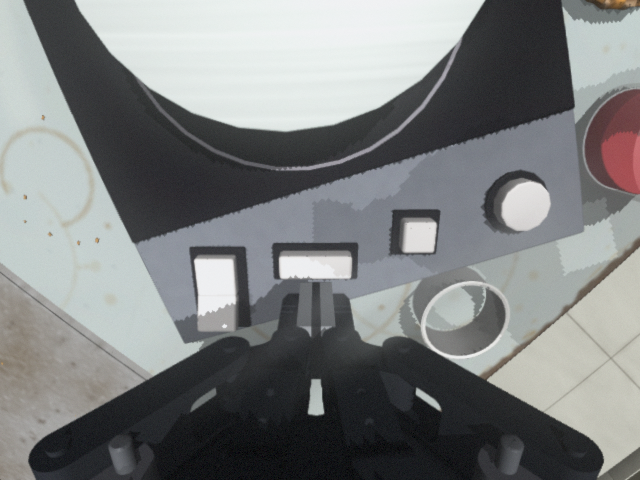

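The rocker is on: its far half is level at 60 mm, its near half is up, and it sits at (218,292) in the image. The tip is lined up with the bar at (315,263). Next I'll press the bar.

Call:
{"op": "jog_arm", "data": {"moves": [[[0, 0, 0, 1.5, 0, 0, 0], [0, 0, 0, 1.2, 0, 0, 0], [0, 0, 0, 0.4, 0, 0, 0], [0, 0, 0, 0.3, 0, 0, 0], [0, 0, 0, 0.3, 0, 0, 0], [0, 0, 0, 0.2, 0, 0, 0], [0, 0, 0, 0.2, 0, 0, 0], [0, 0, 0, 0.2, 0, 0, 0], [0, 0, 0, 0, 0, 0, 0], [0, 0, 0, 0, 0, 0, 0]]]}}

```text
time: 7.52
tool_pos: [0.5413, -0.2555, 0.055]
tool_rot: [0.0, 0.91, -0.415, 0.0]
contact_force: [-0.0, 0.6, 0.2]
gripper_width: -0.0
grasp_force: 0.2
```

Call:
{"op": "jog_arm", "data": {"moves": [[[0, 0, 0, 0.1, 0, 0, 0], [0, 0, 0, 0, 0, 0, 0], [0, 0, 0, 0, 0, 0, 0]]]}}

```text
time: 7.77
tool_pos: [0.5413, -0.2555, 0.0541]
tool_rot: [0.0, 0.91, -0.415, 0.0]
contact_force: [0.6, -0.2, 0.9]
gripper_width: 0.0
grasp_force: 0.9
```

Call:
{"op": "jog_arm", "data": {"moves": [[[0, 0, 0, 0.1, 0, 0, 0], [0, 0, 0, 0, 0, 0, 0], [0, 0, 0, 0, 0, 0, 0]]]}}

```text
time: 8.02
tool_pos: [0.5414, -0.2556, 0.0539]
tool_rot: [0.0, 0.91, -0.415, 0.0]
contact_force: [-2.0, 1.7, 5.5]
gripper_width: 0.001
grasp_force: 3.2
```

Call:
{"op": "jog_arm", "data": {"moves": [[[0, 0, 0, 0.1, 0, 0, 0], [0, 0, 0, 0, 0, 0, 0], [0, 0, 0, 0, 0, 0, 0]]]}}

```text
time: 8.27
tool_pos: [0.5414, -0.2556, 0.0538]
tool_rot: [0.0, 0.91, -0.415, 0.0]
contact_force: [-3.0, 3.3, 10.0]
gripper_width: 0.003
grasp_force: 5.5
```

Call:
{"op": "jog_arm", "data": {"moves": [[[0, 0, 0, -1, 0, 0, 0], [0, 0, 0, -1.5, 0, 0, 0], [0, 0, 0, -1.7, 0, 0, 0], [0, 0, 0, 0, 0, 0, 0], [0, 0.8, 2.8, 0, 0, 0, 0], [0, 0.8, 2.8, 0, 0, 0, 0], [0, 0.8, 2.8, 0, 0, 0, 0], [0, 0.8, 2.6, 0, 0, 0, 0], [0, 0, 0, 0, 0, 0, 0], [0, 0, 0, 0, 0, 0, 0]]]}}

```text
time: 9.1
tool_pos: [0.4781, -0.3523, 0.0929]
tool_rot: [-0.0, 0.909, -0.416, -0.0]
contact_force: [0.0, 0.9, 1.3]
gripper_width: 0.003
grasp_force: 0.0
```

```bash
python3 - <<'E'
from h import *
togo("rnd")
f=grab_frame("wrist");cv2.imwrite("pics/w4.png",f["color"])
v,u=np.mgrid[100:340,0:640];v=v.ravel();u=u.ravel();ok=f["depth"][v,u]>0;P=world(f,u[ok],v[ok])
for k,c in dict(bar=(.5397,-.2549),sq=(.5095,-.3041)).items():
    m=np.hypot(*(P[:,:2]-c).T)<.005;print(k,m.sum(),np.median(P[m,2]) if m.any() else 0)
E
```

```text
rnd t 9.1 tool cm to go [ 0.16 -0.03  3.29] pos [ 0.4781 -0.3523  0.0929] F [0.  0.9 1.3] w 0.003 Z [-6.e-04  9.e-04 -1.e+00] yaw -49.15
bar 189 0.05442051264479619
sq 233 0.060607869269842574
```

View pics/w4.png

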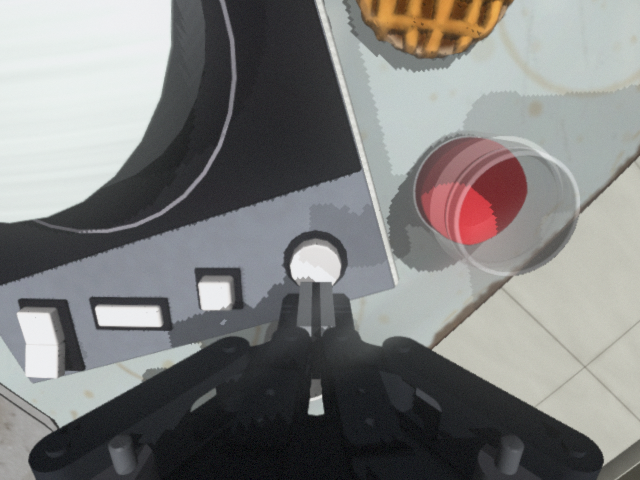

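The bar is down and staying there (top at 54 mm, image 130,315). The square key is still up (60 mm, image 215,290). The tip is over the round key at (315,260).

Call:
{"op": "jog_arm", "data": {"moves": [[[0, 0.1, 0, 1.2, 0, 0, 0], [0, 0, 0, 1, 0, 0, 0], [0, 0, 0, 0.4, 0, 0, 0], [0, 0, 0, 0.3, 0, 0, 0], [0, 0, 0, 0.3, 0, 0, 0], [0, 0, 0, 0.2, 0, 0, 0], [0, 0, 0, 0.2, 0, 0, 0], [0, 0, 0, 0.2, 0, 0, 0], [0, 0, 0, 0, 0, 0, 0], [0, 0, 0, 0, 0, 0, 0]]]}}

```text
time: 9.98
tool_pos: [0.48, -0.3524, 0.0564]
tool_rot: [-0.0, 0.91, -0.415, 0.0]
contact_force: [0.1, 2.8, 3.0]
gripper_width: -0.003
grasp_force: 1.7
```

Call:
{"op": "jog_arm", "data": {"moves": [[[0, 0, 0, 0.1, 0, 0, 0], [0, 0, 0, 0.1, 0, 0, 0], [0, 0, 0, 0, 0, 0, 0], [0, 0, 0, 0, 0, 0, 0]]]}}

```text
time: 10.32
tool_pos: [0.48, -0.3525, 0.0542]
tool_rot: [-0.0, 0.91, -0.415, 0.0]
contact_force: [0.2, 2.4, 4.0]
gripper_width: 0.001
grasp_force: 2.3
```

Call:
{"op": "jog_arm", "data": {"moves": [[[0, 0, 0, 0.1, 0, 0, 0], [0, 0, 0, 0.1, 0, 0, 0], [0, 0, 0, 0, 0, 0, 0], [0, 0, 0, 0, 0, 0, 0]]]}}

```text
time: 10.65
tool_pos: [0.4801, -0.3526, 0.0539]
tool_rot: [-0.0, 0.91, -0.415, 0.0]
contact_force: [-3.2, 4.8, 13.8]
gripper_width: 0.003
grasp_force: 6.8
```

Call:
{"op": "jog_arm", "data": {"moves": [[[0, 0, 0, 0.1, 0, 0, 0], [0, 0, 0, 0, 0, 0, 0], [0, 0, 0, 0, 0, 0, 0]]]}}

```text
time: 10.9
tool_pos: [0.4801, -0.3526, 0.0538]
tool_rot: [-0.0, 0.91, -0.415, -0.0]
contact_force: [-5.5, 6.9, 18.5]
gripper_width: -0.001
grasp_force: 9.1
```

Fully in, against the stop. I'll lift clear and check everything.

Call:
{"op": "jog_arm", "data": {"moves": [[[0, 0, 0, -1, 0, 0, 0], [0, 0, 0, -2, 0, 0, 0], [0, 0, 0, -3, 0, 0, 0], [0, 0, 0, -3, 0, 0, 0], [0, 0, 0, -3, 0, 0, 0], [0, -3, 0, 0, 0, 0, 0], [0, -3, 0, 0, 0, 0, 0], [0, -3, 0, 0, 0, 0, 0], [0, 0, 0, 0, 0, 0, 0], [0, 0, 0, 0, 0, 0, 0]]]}}

```text
time: 11.73
tool_pos: [0.4196, -0.2838, 0.1698]
tool_rot: [0.0, 0.91, -0.415, -0.0]
contact_force: [2.0, -0.1, 0.2]
gripper_width: 0.002
grasp_force: 0.0
```

```bash
python3 - <<'E'
from h import *
togo("rnd")
for n in ("wrist","scene"):
    f=grab_frame(n);ok=f["depth"]>0
    cv2.imwrite(f"pics/{n}5.png",cv2.resize(f["color"][120:340,200:480],None,fx=2.5,fy=2.5))
    v,u=np.nonzero(ok);P=world(f,u,v)
    for k,c in dict(rock_far=(.5805,-.2185),rock_near=(.5605,-.195),bar=(.5397,-.2549),sq=(.5095,-.3041),rnd=(.4793,-.3533)).items():
        m=(np.hypot(*(P[:,:2]-c).T)<.005)&(P[:,2]<.09);print(n,k,m.sum(),np.median(P[m,2]).round(4) if m.any() else 0)
for k in ("saucepan","cutter","jar","tart"):
    r=regions_of(k,f);print(k,[(round(q["p"],2),np.round(q["rect"])) for q in r[:1]])
E
```

```text
rnd t 11.7333 tool cm to go [ 9.16  0.05 10.98] pos [ 0.4196 -0.2838  0.1698] F [ 2.  -0.1  0.2] w 0.002 Z [-7.e-04 -4.e-04 -1.e+00] yaw -48.98
wrist rock_far 155 0.06
wrist rock_near 154 0.0662
wrist bar 154 0.0543
wrist sq 178 0.0606
wrist rnd 191 0.0604
scene rock_far 4 0.0608
scene rock_near 16 0.0642
scene bar 9 0.0548
scene sq 11 0.0606
scene rnd 14 0.061
saucepan [(0.58, array([398., 238., 137.,  59.]))]
cutter [(0.54, array([289., 250.,   4.,  10.]))]
jar [(0.77, array([330., 316.,  46.,  69.]))]
tart [(0.65, array([404., 319.,  58.,  39.]))]
```

View pics/scene5.png

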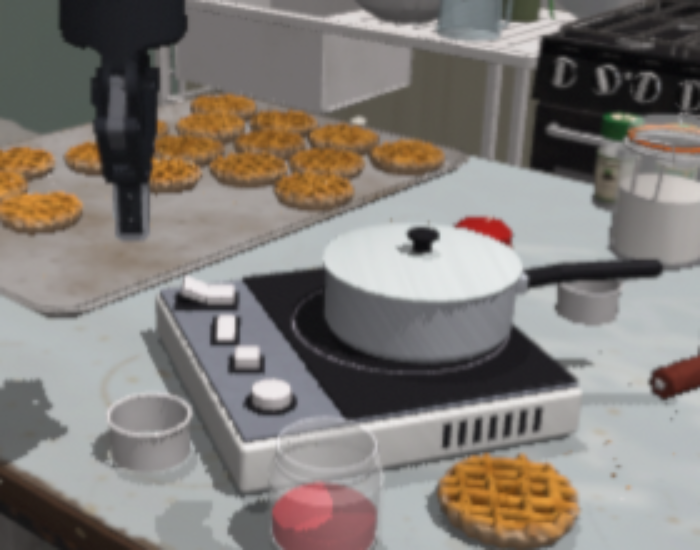

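The rocker is on (205,292), the bar is down (226,328), and the square and round keys are up. The pan, jar, cutter and tart are where they were.

```bash
python3 -c "
from plant import *
print(job_done())"
```

```text
the job is handed in; nothing more can be done
None
```

The hob is started and the job handed in at about 12 s on the robot's clock: rocker on, bar key locked down, round key pressed to its stop and sprung back, with the square key unpressed and nothing beside the hob moved.

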